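# Lean the board for inspection and hold the light shutter open at the mark

### The arm

A 7-joint arm with a two-finger parallel gripper is mounted at the origin on the work surface. World frame = base frame: x ahead of the robot, y to its left, z up, the work surface at z = 0. Lengths are in m, angles in rad, forces in N, time in s.
With the tool pointing down it reaches from about 0.425 to 0.8 m from the base axis. Payload 8.3 kg.
Tool frame: the origin (TCP) lies on the front face of the gripper's body, between the roots of the fingers; the fingertips stand 73 mm ahead of it and the grasp point (between the pads) lies 54 mm ahead of it; x points along the fingers, z is the direction in which the jaws open and shut, and the axes are right-handed (so a half turn about x gives the same grasp; the last joint's range is limited). The gripper opens to 85 mm and grips with 20 to 120 N. Pads are 22 mm wide; open, the fingers measure 114 mm over their backs; the gripper's body (76 mm by 85 mm) begins 54 mm behind the grasp point. The pads swing forward as they close: fully open they stand 13 mm farther back than shut.
Start: joints at [1.147, 0.383, 0.016, 1.37, -0.006, 1.388, -0.046], TCP at [0.221, -0.585, 0.304] pointing down, gripper open.
Joint ranges: [-2.95, 2.95], [-0.25, 2.06], [-1.52, 1.56], [0.18, 2.33], [-1.44, 4.58], [0.02, 2.06], [-3.01, 3.01]. Speed limits (rad/s): [2.39, 2.39, 3.01, 3.01, 3.14, 3.14, 3.14].

### API

Orientations are given as a 3x3 rotation matrix whose columns are the frame's x, y, z axes.
In Python, from station import state, get_image, camera_params, job_done, finder gives the robot as it stands.
- The arm moves only by the tool carry_out, never from a script. Its argument "steps" is one flat list of numbers, 7 for each row, row after row: the finger opening in m, from 0 to 0.0854, then the shift along the tool's x, y, z in m, then the turn, a rotation vector about the tool's x, y, z in degrees. A call has exactly 5 rows; each row shifts and turns the commanded pose from where the row before left it, along the tool's axes as they then stand; what a row does not reach is not made up. A row lasts 1/10 s, in which the tool goes at most 50 mm and 8.59 degrees, less where a joint would pass 70% of its speed; a pose out of reach is approached as far as the arm can. A call is refused whole if a number of a shift passes 0.05 or a number of a turn 8.59, either way. A call with a gripper value outside its range is refused whole. The fingers move at their own pace and stop on an object; "newtons" is the grip in N (left out, the last holds). Time passes only in rows, so rows that do not move let the fingers close, or fill a call up. It gives the time, the measured TCP pose, the force and the opening at its end, in the units of the state.
- state(): the state, without advancing time (a new reading comes with each control period).
- get_image(name): name is "scene" or "top" or "wrist"; returns the picture (420x560x3 uint8, red, green, blue); there is no depth.
- camera_params(name): a dict with "fovy" (degrees; the focal length in pixels is half the picture's height over the tangent of half this angle, whatever the lens; pixels are square), "cx", "cy" (the principal point, pixels), "origin" and "orientation" of the camera in the world. Camera axes: x right, y down, z forward; pixel columns grow to the right and rows downward; lengths in m; the calibration is good to about 2 mm. A picture is of the moment at which its call begins: read the wrist's pose just before it. camera_params takes no time and is no camera call; for the wrist camera it gives the pose at the moment of the call.
- job_done(): hands the job in, once; it reports no verdict.
Trained networks look in the newest picture that a camera, given by its name, has taken for a name from the list of things; names that differ only in an ending like _2 or _b are one class to them, and where a whole thing is asked for, a point or a joint stands for the part that bears it (a point fixed in the world has none). Each returns a list of dicts, best first, with "p" (0 to 1); they miss things now and then, are a little off and sometimes report something else, mostly with a low value. They report only what shows in the picture. A call takes as long as a camera call.
- finder.find_in(camera, query): "at" ([column, row] in pixels, amid what is visible of it).
- finder.cut_out(camera, query): "region" (420x560 bool, what is visible of it) and "at" ([column, row] in pixels, amid what is visible of it).
- finder.landmark_of(camera, query): "at" ([column, row] in pixels: a listed point, or the origin of a listed thing).
The state is a dict: "time": time; "joint_positions": joint angles; "qd": joint speeds; "tau": joint torques, N m; "eef_pos": TCP position; "eef_rot": TCP orientation; "ft_force": force on the tool from outside, world axes, zero at the start; "torque": the same for the moment, N m; "finger_gap": opening from 0.0 (shut) to 1.0 (fully open).
Only numpy, scipy, OpenCV 4.12 (cv2) and the standard library are available. Lean on these libraries where they do the work, as an engineer would, in place of code of your own. Each camera call takes 0.05 s, during which the arm holds its last target.

### The job

Lift the framed circuit board off its foam block and lean it, component side up, against the steel bar of the tilt rest, with one short edge down behind the toe strip and centred on the rest, and let go of it. Then pull the light box's spring-return shutter out by its black tab until the tab stands centred over the black index bar, and keep holding it there: the program finishes while the gripper still holds the tab. Leave the parts tray, loupe and spool where they are.

Things in the scene. Friction and masses are not known exactly. Their poses are not given: they have to be found in the camera images.
- board: Circuit board in a flat aluminium frame: a rigid slab 110 (x) x 56 (y) x 8 mm (z), 0.13 kg; green component side = +z (chips rise 3 mm at most, look only). Origin: centre of the underside. Starts flat, component side up, on the foam block, overhanging it by 9 mm along each long side, so that it can be gripped across its 56 mm. Either short edge may be the lower one.
- riser: Fixed dark foam block, 80 (x) x 38 (y) x 30 mm high, that carries the board at the start, the board's length along the block's. Origin: centre of its underside. Stands to the left or the right of the rest, the light box on the other side.
- rest: Fixed tilt rest. Grey base 130 (x) x 90 (y) x 6 mm, from x = -60 to +70 mm. Toe strip along y: 70 mm long, 8 mm thick, 8 mm high above the base, inner face at x = -49.6 mm. Steel bar along y: 10 mm thick, 48 mm long, on two posts, axis at x = +27.5, z = 50.7 mm. +x points roughly to the robot's left. Origin: on the work surface, under rest_seat.
- rest_seat (a point): In the board's proper lean its lower short edge stands on the base and butts against the toe strip, its underside on the bar, and it rises at 35 degrees towards the rest's +x. This point is where the centre of the board's underside is when the board leans properly: 0 in the rest's x and y, 37.5 mm above the work surface. Axes as the rest's.
- lightbox: Fixed light box: grey base strip 280 (x) x 90 (y) x 6 mm, from x = -80 to +200 mm, carrying a grey box 50 mm high overall from x = +80 to +200 mm with white windows. The shutter comes out of the box's front towards -x (roughly towards the robot). Origin: on the work surface, centre of the strip's width.
- pull_tab (a point): Black upright tab at the end of the light box's shutter bar: 14 (x, pull direction) x 28 (y) x 50 mm high, from 12 to 62 mm above the work surface; 43 mm clear between it and the box when shut. This point: centre of its underside. Axes as the light box's. Grip it from above, e.g. across its 28 mm.
- shutter (a joint): How far the shutter is pulled out, m: 0 shut, 0.09 the end stop; grows as the tab moves to the light box's -x. A spring pulls it back: 4.2 N when shut, rising by 0.7 N per 10 mm.
- mark: Index bar: black steel bar 6 mm wide (x), 90 mm long (y), 4 mm high with a brass screw (6 mm high) near each end, fixed across the light box's base strip under the shutter bar, 40 to 75 mm in front of the shut tab. Origin: centre of its underside, 6 mm above the work surface. Axes as the light box's.
- tray: Bystander: grey divided parts tray, 100 x 75 x 22 mm, loose. Origin: centre of its underside.
- loupe: Bystander: grey inspection loupe, 42 mm across, 38 mm high, loose. Origin: centre of its underside.
- spool: Bystander: white spool, 54 mm across, 30 mm high, loose, beyond the rest. Origin: centre of its underside.

How it is judged:
On the way:
1. the board leans on the rest, let go and still, with the shutter still shut (angle between board's own z axis and vertical between 0.5 and 0.74 rad and x of board in the frame of rest_seat between -0.012 and 0.012 m and y of board in the frame of rest_seat between -0.015 and 0.015 m and z of board in the frame of rest_seat between -0.01 and 0.01 m and angle between the y axis of board and the y axis of rest, either way round below 0.15 rad and contact force between board and rest above 0.3 N and contact force between the fingers and board below 0.05 N and linear speed of board below 0.02 m/s and value of joint shutter below 0.015 m), for 0.3 s.
At the end, for the whole second after the job is handed in: The board leans on the rest component side up at 29 to 42 degrees, centre within 12 mm (along), 15 mm (across), 10 mm (height) of the seat, square within 8 degrees, released and still; the fingers hold the shutter tab still, centred over the index bar within 4 mm (angle between board's own z axis and vertical between 0.5 and 0.74 rad and x of board in the frame of rest_seat between -0.012 and 0.012 m and y of board in the frame of rest_seat between -0.015 and 0.015 m and z of board in the frame of rest_seat between -0.01 and 0.01 m and angle between the y axis of board and the y axis of rest, either way round below 0.15 rad and contact force between board and rest above 0.3 N and contact force between the fingers and board below 0.05 N and linear speed of board below 0.02 m/s and x of pull_tab in the frame of mark between -0.004 and 0.004 m and contact force between the fingers and shutter above 2 N and contact force between board and shutter below 0.05 N and velocity of joint shutter between -0.01 and 0.01 m/s); the arm keeps its last pose, push and grip.
It fails at once if a bystander is moved more than 20 mm (distance of any of tray, loupe, spool from where it was at the start of the episode above 0.02 m).
It also fails if it takes over 48 s, if anything falls off the work surface, if the arm or the gripper's body presses on something with over 40 N, if the wrist force passes 120 N, or if a joint passes its speed limit or range.

## Working session

There is one attempt and no reset: what is moved stays moved. The work goes in short steps, Python scripts to look and compute and a tool call to move; the robot and the scene stay as the last step left them, time stands still between calls to the robot, and variables do not carry over. Pictures are saved under pics/ and viewed, and the job is handed in when it is done.

Besides the shell and the picture viewer there is one more tool, called after ">>>" by a JSON object that holds its "api" and its "payload", one argument or row to a line. carry_out: Moves the arm, as the interface text tells. Its arguments: {"type":"object","properties":{"steps":{"type":"array","items":{"type":"number"}},"newtons":{"type":"number"}},"required":["steps"]}

```bash
ls; mkdir -p pics
python3 - <<'E'
from station import *
import cv2
s=state()
for k in ['time','joint_positions','eef_pos','eef_rot','finger_gap','ft_force']:print(k,s[k])
for n in ['scene','top','wrist']:
    im=get_image(n); cv2.imwrite(f'pics/{n}0.png',im[:,:,::-1]); 
    p=camera_params(n);print(n,p)
    for q in ['board','riser','rest','rest_seat','lightbox','pull_tab','mark','tray','loupe','spool']:
        if n=='wrist':continue
        try:
            r=finder.landmark_of(n,q); print(q,[( [round(float(v),1) for v in a['at']],round(a['p'],2)) for a in r[:2]])
        except Exception as e: print(q,e)
print(state()['time'])
E
```

```text
pics
time 0.0
joint_positions [ 1.14711173  0.38425766  0.01641465  1.37114959 -0.00632299  1.38818827
 -0.04649896]
eef_pos [ 0.22052602 -0.58442285  0.30286894]
eef_rot [[-7.16110244e-04  9.35612052e-01  3.53029141e-01]
 [ 1.81753378e-03  3.53029866e-01 -9.35610287e-01]
 [-9.99998092e-01 -2.83577225e-05 -1.95331481e-03]]
finger_gap 1.0023709216083612
ft_force [-0.4390306  -0.5023944   0.13768071]
scene {'fovy': 42.55433005134583, 'cx': 282.3959946553112, 'cy': 206.55400014807506, 'origin': array([ 1.33939885, -1.03996271,  0.93302378]), 'orientation': array([[ 0.82493076,  0.32475288, -0.46262815],
       [ 0.56512118, -0.45752942,  0.68651648],
       [ 0.01128222, -0.82776953, -0.56095482]])}
board [([189.2, 244.5], 0.6)]
riser [([193.5, 255.8], 0.54)]
rest [([254.3, 221.5], 0.64)]
rest_seat [([255.4, 217.9], 0.69), ([251.9, 206.3], 0.67)]
lightbox [([302.3, 180.6], 0.6)]
pull_tab [([308.5, 181.4], 0.67)]
mark [([191.6, 256.4], 0.54), ([293.1, 172.3], 0.5)]
tray [([345.0, 162.3], 0.64)]
loupe [([118.1, 310.2], 0.65)]
spool [([328.1, 240.2], 0.59), ([255.0, 220.1], 0.51)]
top {'fo
[... 196 characters left out ...]
       [-0.99961115,  0.00202949,  0.02781054],
       [-0.02783275, -0.13334935, -0.9906782 ]])}
board [([374.7, 254.3], 0.88)]
riser []
rest [([286.3, 245.0], 0.65)]
rest_seat [([282.9, 246.7], 0.59)]
lightbox [([180.0, 247.8], 0.66)]
pull_tab [([187.6, 235.3], 0.76)]
mark [([178.7, 262.5], 0.63)]
tray [([117.8, 227.1], 0.97)]
loupe [([472.1, 256.0], 0.69)]
spool [([268.8, 158.0], 0.7)]
wrist {'fovy': 61.81393359688587, 'cx': 282.6266511197128, 'cy': 211.64229707894143, 'origin': array([ 0.29400801, -0.55792267,  0.37559692]), 'orientation': array([[ 0.35443648, -0.88991119, -0.28711122],
       [-0.93507933, -0.33770717, -0.10761278],
       [-0.0011937 ,  0.30661366, -0.9518333 ]])}
1.15
```

View pics/top0.png

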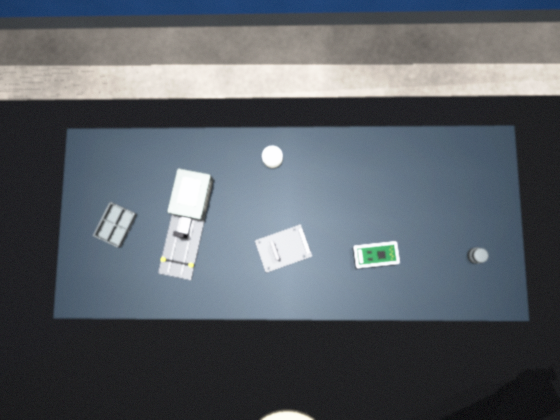

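View pics/scene0.png

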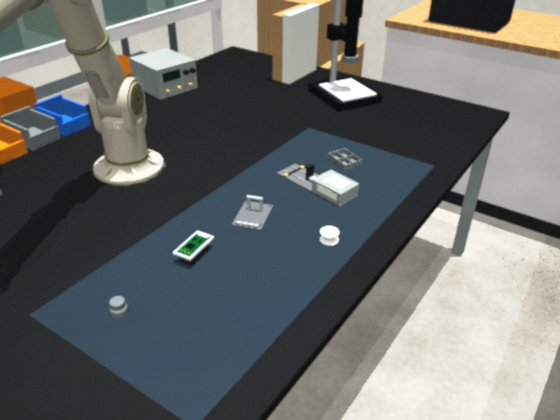

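View pics/wrist0.png

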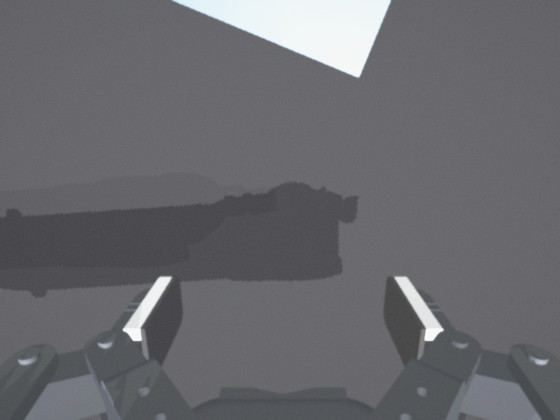

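```bash
cat > h.py <<'E'
from station import *
import numpy as np, cv2
def K(p):
    f=210/np.tan(np.radians(p['fovy']/2)); return f,p['cx'],p['cy']
def ray(p,uv,z):
    f,cx,cy=K(p); uv=np.atleast_2d(np.array(uv,float))
    d=np.c_[(uv[:,0]-cx)/f,(uv[:,1]-cy)/f,np.ones(len(uv))]@np.array(p['orientation']).T
    o=np.array(p['origin']); return o+d*((z-o[2])/d[:,2])[:,None]
def proj(p,X):
    f,cx,cy=K(p); c=(np.atleast_2d(X)-p['origin'])@np.array(p['orientation'])
    return np.c_[c[:,0]/c[:,2]*f+cx,c[:,1]/c[:,2]*f+cy]
def tri(ps,uvs):
    A=np.zeros((3,3));b=np.zeros(3)
    for p,uv in zip(ps,uvs):
        f,cx,cy=K(p);d=np.array(p['orientation'])@[(uv[0]-cx)/f,(uv[1]-cy)/f,1];d/=np.linalg.norm(d)
        M=np.eye(3)-np.outer(d,d);A+=M;b+=M@p['origin']
    return np.linalg.solve(A,b)
E
python3 - <<'E'
from h import *
p=camera_params('top');im=cv2.imread('pics/top0.png')
hts={'board':.038,'rest':.006,'lightbox':.006,'pull_tab':.062,'mark':.010,'tray':.022,'loupe':.038,'spool':.03}
pts={'board':(374.7,254.3,.038),'rest_seat':(282.9,246.7,.0375),'rest':(286.3,245,0),'lightbox':(180,247.8,0),'pull_tab':(187.6,235.3,.012),'mark':(178.7,262.5,.006),'tray':(117.8,227.1,0),'loupe':(472.1,256,0),'spool':(268.8,158,0)}
for k,(u,v,z) in pts.items(): print(k,ray(p,(u,v),z).round(4))
get_image('top')
for k,z in hts.items():
    r=finder.cut_out('top',k)
    if not r: continue
    c=max(cv2.findContours(r[0]['region'].astype('uint8'),0,cv2.CHAIN_APPROX_NONE)[0],key=cv2.contourArea)
    w=(ray(p,c[:,0,:],z)[:,:2]*1000).astype('float32')
    print(k,round(r[0]['p'],2),cv2.minAreaRect(w))
cv2.imwrite('pics/cr1.png',cv2.resize(im[160:290,150:220],None,fx=4.5,fy=4.5,interpolation=cv2.INTER_CUBIC))
cv2.imwrite('pics/cr2.png',cv2.resize(im[215:285,245:410],None,fx=4.8,fy=4.8,interpolation=cv2.INTER_CUBIC))
E
```

```text
board [[ 0.5067 -0.2225  0.038 ]]
rest_seat [[0.5261 0.0125 0.0375]]
rest [[0.5325 0.004  0.    ]]
lightbox [[0.5249 0.29   0.    ]]
pull_tab [[0.5576 0.2674 0.012 ]]
mark [[0.4856 0.2905 0.006 ]]
tray [[0.5809 0.4622 0.    ]]
loupe [[ 0.5037 -0.4848  0.    ]]
spool [[0.7715 0.052  0.    ]]
board 0.94 ((506.24798583984375, -225.03033447265625), (60.4019660949707, 114.5549545288086), 7.173735618591309)
rest 0.82 ((523.5612182617188, 13.185264587402344), (90.10637664794922, 129.1077880859375), 19.906702041625977)
lightbox 0.76 ((611.8754272460938, 276.1554870605469), (104.32611083984375, 245.34193420410156), 78.69414520263672)
pull_tab 0.54 ((573.0516967773438, 270.09405517578125), (37.289669036865234, 52.90284729003906), 82.94891357421875)
tray 0.71 ((585.809814453125, 462.2934875488281), (80.03277587890625, 98.40076446533203), 65.61227416992188)
loupe 0.59 ((503.962158203125, -480.71893310546875), (37.92616271972656, 50.790321350097656), 0.024564305320382118)
spool 0.66 ((766.2965698242188, 41.93415069580078), (55.15176773071289, 48.3502082824707), 0.052340008318424225)
```

View pics/cr1.png

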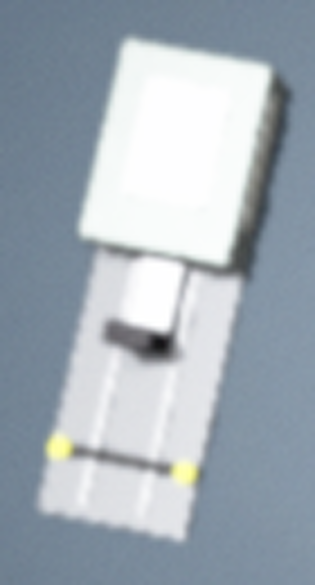

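View pics/cr2.png

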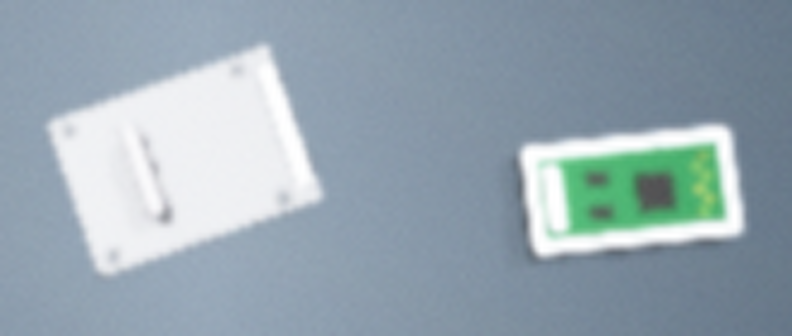

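```bash
cat >> h.py <<'E'
from scipy.spatial.transform import Rotation as R
def frame(z_heading_deg, tilt_deg=0):
    a=np.radians(z_heading_deg); z=np.array([np.cos(a),np.sin(a),0]); x=np.array([0,0,-1.]); y=np.cross(z,x)
    M=np.c_[x,y,z]; return M@R.from_rotvec([0,0,np.radians(tilt_deg)]).as_matrix()
def plan(p1,R1,n,gap,p0=None,R0=None,rt=1.0):
    s=state(); p0=np.array(s['eef_pos']) if p0 is None else p0; R0=np.array(s['eef_rot']) if R0 is None else R0
    w=R.from_matrix(R0.T@R1).as_rotvec(degrees=True)/n; w=np.round(w,1)
    P=p0.copy();M=R0.copy();out=[]
    for i in range(n):
        d=M.T@((p1-P)/(n-i)); d=np.round(d,4); P=P+M@d; out.append([gap,*d,*w]); M=M@R.from_rotvec(w,degrees=True).as_matrix()
    for i in range(0,n,5): print([float(round(v,4)) for r in out[i:i+5] for v in r])
    print('step mm',1000*np.linalg.norm(out[0][1:4]).round(4),'deg',np.linalg.norm(w).round(2),'resid',(P-p1).round(4),'rot',R.from_matrix(M.T@R1).as_rotvec(degrees=True).round(2))
E
python3 - <<'E'
from h import *
plan(np.array([.507,-.225,.2]),frame(7.2),15,.085)
E
```

```text
[0.085, 0.0069, 0.0263, -0.0157, -5.1, 0.0, -0.0, 0.085, 0.0069, 0.0276, -0.0133, -5.1, 0.0, -0.0, 0.085, 0.0069, 0.0287, -0.0108, -5.1, 0.0, -0.0, 0.085, 0.0069, 0.0295, -0.0082, -5.1, 0.0, -0.0, 0.085, 0.0069, 0.0302, -0.0055, -5.1, 0.0, -0.0]
[0.085, 0.0069, 0.0305, -0.0028, -5.1, 0.0, -0.0, 0.085, 0.0069, 0.0307, -0.0001, -5.1, 0.0, -0.0, 0.085, 0.007, 0.0305, 0.0026, -5.1, 0.0, -0.0, 0.085, 0.0069, 0.0302, 0.0053, -5.1, 0.0, -0.0, 0.085, 0.007, 0.0296, 0.008, -5.1, 0.0, -0.0]
[0.085, 0.0069, 0.0288, 0.0106, -5.1, 0.0, -0.0, 0.085, 0.007, 0.0277, 0.0131, -5.1, 0.0, -0.0, 0.085, 0.0069, 0.0264, 0.0155, -5.1, 0.0, -0.0, 0.085, 0.007, 0.025, 0.0178, -5.1, 0.0, -0.0, 0.085, 0.0069, 0.0233, 0.0199, -5.1, 0.0, -0.0]
step mm 31.4 deg 5.1 resid [0. 0. 0.] rot [-0.02  0.   -0.  ]
```

>>> {"api": "carry_out", "payload": {
  "steps": [0.085, 0.007, 0.026, -0.016, -5.1, 0, 0, 0.085, 0.007, 0.028, -0.013, -5.1, 0, 0, 0.085, 0.007, 0.029, -0.011, -5.1, 0, 0, 0.085, 0.007, 0.029, -0.008, -5.1, 0, 0, 0.085, 0.007, 0.03, -0.006, -5.1, 0, 0]
}}

```text
time: 2.1
eef_pos: [0.3163, -0.4636, 0.2688]
eef_rot: [[0.0, 0.69, 0.724], [-0.0, 0.724, -0.69], [-1.0, -0.0, 0.0]]
ft_force: [0.7, 0.3, 0.3]
finger_gap: 0.992
```

>>> {"api": "carry_out", "payload": {
  "steps": [0.085, 0.007, 0.031, -0.003, -5.1, 0, 0, 0.085, 0.007, 0.031, 0, -5.1, 0, 0, 0.085, 0.007, 0.03, 0.003, -5.1, 0, 0, 0.085, 0.007, 0.03, 0.005, -5.1, 0, 0, 0.085, 0.007, 0.03, 0.008, -5.1, 0, 0]
}}

```text
time: 2.6
eef_pos: [0.4123, -0.3432, 0.2337]
eef_rot: [[0.0, 0.31, 0.951], [-0.0, 0.951, -0.31], [-1.0, -0.0, 0.0]]
ft_force: [-0.5, -0.6, -0.5]
finger_gap: 1.001
```

>>> {"api": "carry_out", "payload": {
  "steps": [0.085, 0.007, 0.029, 0.011, -5.1, 0, 0, 0.085, 0.007, 0.028, 0.013, -5.1, 0, 0, 0.085, 0.007, 0.026, 0.016, -5.1, 0, 0, 0.085, 0.007, 0.025, 0.018, -5.1, 0, 0, 0.085, 0.007, 0.023, 0.02, -5.1, 0, 0]
}}

```text
time: 3.1
eef_pos: [0.5089, -0.2234, 0.1987]
eef_rot: [[0.0, -0.13, 0.992], [-0.0, 0.992, 0.13], [-1.0, -0.0, 0.0]]
ft_force: [0.2, -0.3, -0.8]
finger_gap: 0.994
```

Run:
```python
from h import *
s=state();print(s['time'],s['joint_positions'].round(3),s['eef_pos'])
p=camera_params('wrist');im=get_image('wrist');cv2.imwrite('pics/w1.png',im[:,:,::-1])
r=finder.cut_out('wrist','board')
c=max(cv2.findContours(r[0]['region'].astype('uint8'),0,cv2.CHAIN_APPROX_NONE)[0],key=cv2.contourArea)
w=(ray(p,c[:,0,:],.038)[:,:2]*1000).astype('float32')
print(r[0]['p'],cv2.minAreaRect(w))
```

```text
3.1 [ 0.695  0.342 -0.416  1.693  0.15   1.137  0.368] [ 0.50891587 -0.22343961  0.19867273]
0.71 ((507.3889465332031, -228.7590789794922), (56.21831130981445, 110.97059631347656), 6.1756792068481445)
```

View pics/w1.png

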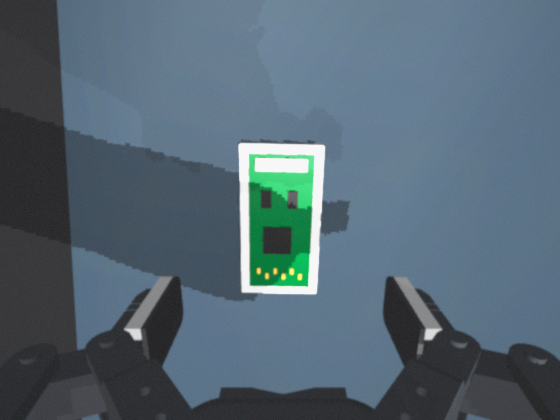

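Run:
```python
from h import *
plan(np.array([.5074,-.228,.086]),frame(6.3),5,.085)
```

```text
[0.085, 0.0224, -0.0017, -0.0009, 0.3, 0.0, -0.0, 0.085, 0.0224, -0.0017, -0.0008, 0.3, 0.0, -0.0, 0.085, 0.0224, -0.0017, -0.0008, 0.3, 0.0, -0.0, 0.085, 0.0224, -0.0017, -0.0009, 0.3, 0.0, -0.0, 0.085, 0.0224, -0.0018, -0.0008, 0.3, 0.0, -0.0]
step mm 22.5 deg 0.3 resid [ 0. -0.  0.] rot [ 0.02  0.05 -0.18]
```

>>> {"api": "carry_out", "payload": {
  "steps": [0.085, 0.023, -0.0035, -0.001, 0.5, 0, 0, 0.085, 0.023, -0.001, -0.001, 0.5, 0, 0, 0.085, 0.023, 0, -0.001, 0.3, 0, 0, 0.085, 0.023, 0, 0, 0, 0, 0, 0.085, 0.021, 0, 0, 0, 0, 0]
}}

```text
time: 3.7
eef_pos: [0.5053, -0.2298, 0.0849]
eef_rot: [[-0.0, -0.102, 0.995], [-0.0, 0.995, 0.102], [-1.0, 0.0, -0.0]]
ft_force: [-0.4, -0.9, -1.2]
finger_gap: 1.0
```

>>> {"api": "carry_out", "payload": {
  "steps": [0.04, 0, 0, 0, 0, 0, 0, 0.04, 0, 0, 0, 0, 0, 0, 0.04, 0, 0, 0, 0, 0, 0, 0.04, 0, 0, 0, 0, 0, 0, 0.04, 0, 0, 0, 0, 0, 0],
  "newtons": 40
}}

```text
time: 4.2
eef_pos: [0.506, -0.2298, 0.0868]
eef_rot: [[0.001, -0.102, 0.995], [-0.001, 0.995, 0.102], [-1.0, -0.001, 0.001]]
ft_force: [-0.7, -0.1, 2.8]
finger_gap: 0.653
```

Run:
```python
from h import *
s=state();print(s['time'],s['joint_positions'].round(3),s['eef_pos'],s['finger_gap'],s['ft_force'])
p=camera_params('wrist');im=get_image('wrist');cv2.imwrite('pics/w2.png',im[:,:,::-1])
```

```text
4.2 [ 0.674  0.475 -0.38   1.792  0.216  0.914  0.302] [ 0.50598793 -0.22982541  0.08684703] 0.6528027666238826 [-0.6842813  -0.10846076  2.75096184]
```

View pics/w2.png

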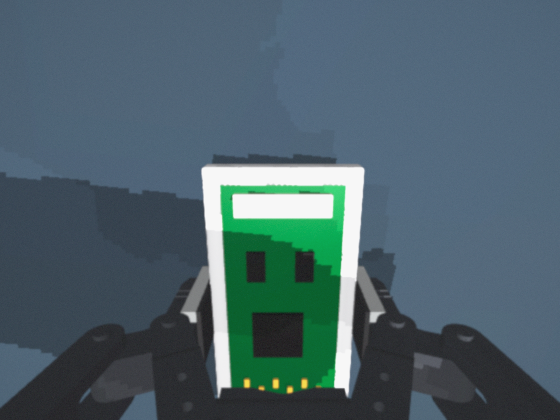

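Run:
```python
from h import *
s=state();p=camera_params('wrist')
im=cv2.imread('pics/w2.png');print(im[158:182,240].tolist())
for r,z in((171,.038+.0005),(165.5,.0305)):
    w=ray(p,[(205,r),(280,r),(362,r)],z); print(((w-s['eef_pos'])@s['eef_rot']).round(4), w.round(4))
```

```text
[[82, 68, 56], [79, 67, 55], [81, 69, 58], [80, 68, 56], [76, 66, 54], [96, 87, 80], [135, 132, 132], [157, 154, 155], [171, 169, 170], [223, 221, 221], [247, 247, 247], [247, 247, 247], [247, 247, 247], [247, 247, 247], [247, 247, 247], [247, 247, 247], [247, 247, 247], [247, 247, 247], [247, 247, 247], [247, 247, 247], [247, 247, 247], [247, 247, 247], [247, 247, 247], [247, 247, 247]]
[[ 0.0482  0.0539 -0.0271]
 [ 0.0483  0.0539 -0.0012]
 [ 0.0483  0.0539  0.0273]] [[ 0.4735 -0.1791  0.0385]
 [ 0.4994 -0.1764  0.0385]
 [ 0.5276 -0.1734  0.0385]]
[[ 0.0562  0.0543 -0.0288]
 [ 0.0563  0.0544 -0.0012]
 [ 0.0563  0.0544  0.0289]] [[ 0.4719 -0.1788  0.0305]
 [ 0.4993 -0.1759  0.0305]
 [ 0.5293 -0.1728  0.0305]]
```

>>> {"api": "carry_out", "payload": {
  "steps": [0.04, -0.015, 0, 0, 0, 0, 0, 0.04, -0.025, 0, 0, 0, 0, 0, 0.04, -0.025, 0, 0, 0, 0, 0, 0.04, -0.025, 0, 0, 0, 0, 0, 0.04, -0.015, 0, 0, 0, 0, 0]
}}

```text
time: 4.75
eef_pos: [0.5063, -0.2297, 0.1943]
eef_rot: [[0.003, -0.103, 0.995], [-0.001, 0.995, 0.103], [-1.0, -0.002, 0.003]]
ft_force: [0.4, -0.1, -1.7]
finger_gap: 0.648
```

Run:
```python
from h import *
plan(np.array([.53,-.045,.25]),frame(19.9),5,.04)
```

```text
[0.04, -0.0112, 0.0362, 0.0085, -2.8, 0.0, 0.0, 0.04, -0.0112, 0.0358, 0.0103, -2.8, 0.0, 0.0, 0.04, -0.0112, 0.0352, 0.0121, -2.8, 0.0, 0.0, 0.04, -0.0111, 0.0346, 0.0137, -2.8, 0.0, 0.0, 0.04, -0.0112, 0.034, 0.0155, -2.8, 0.0, 0.0]
step mm 38.800000000000004 deg 2.8 resid [0.     0.0001 0.    ] rot [-0.01  0.14  0.13]
```

>>> {"api": "carry_out", "payload": {
  "steps": [0.04, -0.011, 0.036, 0.0085, -2.8, 0, 0, 0.04, -0.011, 0.036, 0.01, -2.8, 0, 0, 0.04, -0.011, 0.035, 0.012, -2.8, 0, 0, 0.04, -0.011, 0.035, 0.014, -2.8, 0, 0, 0.04, -0.011, 0.034, 0.0155, -2.8, 0, 0]
}}

```text
time: 5.25
eef_pos: [0.5292, -0.0431, 0.2477]
eef_rot: [[0.001, -0.342, 0.94], [-0.0, 0.94, 0.342], [-1.0, -0.001, 0.001]]
ft_force: [0.9, 0.5, -0.3]
finger_gap: 0.648
```

Run:
```python
from h import *
s=state();print(s['time'],s['joint_positions'].round(3),s['eef_pos'],s['finger_gap'],s['ft_force'])
p=camera_params('wrist');im=get_image('wrist')[:,:,::-1].copy();cv2.imwrite('pics/w3.png',im)
for q in ['rest','rest_seat','board']:
  for a in finder.landmark_of('wrist',q)[:1]: print(q,a['p'],a['at'],ray(p,a['at'],{'rest':0,'rest_seat':.0375,'board':.19}[q]).round(4))
# predicted overlay
x=np.array([np.cos(np.radians(109.9)),np.sin(np.radians(109.9)),0]);y=np.cross([0,0,1],x);o=np.array([.5253,.0085,0])
P=lambda a,b,c:o+a*x+b*y+np.array([0,0,c])
for poly in ([P(-.06,-.045,.006),P(.07,-.045,.006),P(.07,.045,.006),P(-.06,.045,.006)],[P(.0275,-.024,.0557),P(.0275,.024,.0557)],[P(-.0496,-.035,.014),P(-.0496,.035,.014)]):
    cv2.polylines(im,[proj(p,np.array(poly)).astype(int)],True,(0,0,255),1)
cv2.imwrite('pics/w3o.png',im)
```

```text
5.25 [ 0.493  0.263 -0.557  1.693  0.147  1.226  0.25 ] [ 0.52920582 -0.04312345  0.2476802 ] 0.6481440162974262 [ 0.93074266  0.49961314 -0.28356387]
rest 0.95 [299.1, 134.4] [[0.5265 0.0065 0.    ]]
rest_seat 0.58 [299.6, 143.0] [[0.5264 0.0031 0.0375]]
board 0.88 [283.6, 297.3] [[ 0.5299 -0.0446  0.19  ]]
```

View pics/w3o.png

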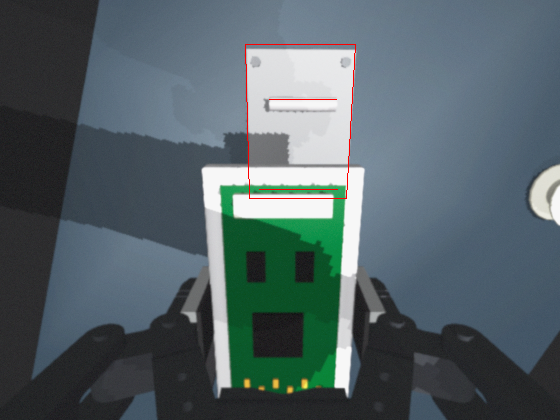

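Run:
```python
from h import *
p=camera_params('wrist');im=cv2.imread('pics/w3.png')
im=cv2.resize(im,None,fx=4,fy=4,interpolation=cv2.INTER_CUBIC)
for o,col,h in (([.5267,.0047,0],(0,0,255),109.9),([.5265,.0047,0],(0,200,0),108.9)):
  o=np.array(o);x=np.array([np.cos(np.radians(h)),np.sin(np.radians(h)),0]);y=np.cross([0,0,1],x)
  P=lambda a,b,c:o+a*x+b*y+np.array([0,0,c])
  for poly in ([P(-.06,-.045,.006),P(.07,-.045,.006),P(.07,.045,.006),P(-.06,.045,.006)],[P(.0275,-.024,.0557),P(.0275,.024,.0557)],[P(-.0496,-.035,.014),P(-.0496,.035,.014)]):
    cv2.polylines(im,[(proj(p,np.array(poly))*4+1.5).astype(int)],True,col,1)
cv2.imwrite('pics/w3z.png',im[140:700,900:1500])
```

```text
(no output)
```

View pics/w3z.png

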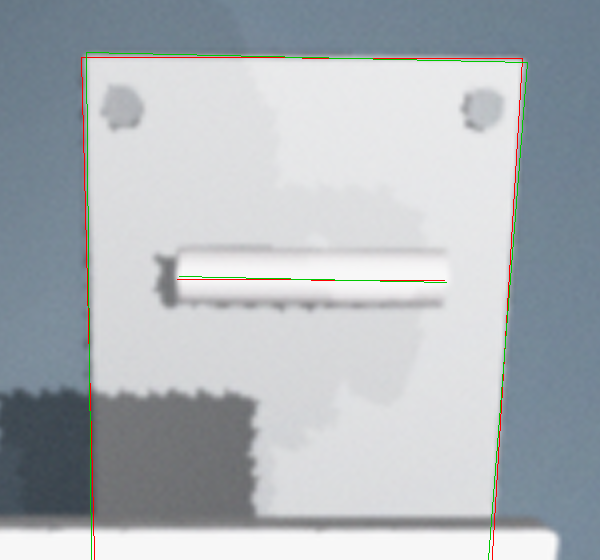

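```bash
cat >> h.py <<'E'
O=np.array([.5266,.0046,0]);XR=np.array([np.cos(np.radians(109.9)),np.sin(np.radians(109.9)),0])
def lean(dx,dz,tilt=35,dy=0):
    M=frame(19.9,tilt); c=O+XR*dx+np.array([0,0,.0375+dz])+np.cross([0,0,1],XR)*dy
    return c-M@np.array([.0568,0,0]),M
E
python3 - <<'E'
from h import *
p,M=lean(.003,.06);print(p);plan(p,M,5,.04)
E
```

```text
[ 0.53666813 -0.02321292  0.14402784]
[0.04, 0.0206, 0.0034, 0.0027, 0.0, 0.0, 7.0, 0.04, 0.0209, 0.0008, 0.0027, 0.0, 0.0, 7.0, 0.04, 0.0209, -0.0017, 0.0027, 0.0, 0.0, 7.0, 0.04, 0.0205, -0.0043, 0.0028, 0.0, 0.0, 7.0, 0.04, 0.0198, -0.0067, 0.0027, 0.0, 0.0, 7.0]
step mm 21.1 deg 7.0 resid [-0.  0. -0.] rot [ 0.13 -0.    0.05]
```

>>> {"api": "carry_out", "payload": {
  "steps": [0.04, 0.0205, 0.0035, 0.0025, 0, 0, 7, 0.04, 0.021, 0.001, 0.0025, 0, 0, 7, 0.04, 0.021, -0.0015, 0.003, 0, 0, 7, 0.04, 0.0205, -0.0045, 0.003, 0, 0, 7, 0.04, 0.02, -0.0065, 0.0025, 0, 0, 7]
}}

```text
time: 5.95
eef_pos: [0.5364, -0.026, 0.142]
eef_rot: [[-0.193, -0.275, 0.942], [0.543, 0.77, 0.336], [-0.817, 0.576, 0.001]]
ft_force: [1.0, 0.3, -1.6]
finger_gap: 0.643
```

Run:
```python
from h import *
s=state();print(s['time'],s['joint_positions'].round(3),s['eef_pos'],s['finger_gap'],s['ft_force'])
p,M=lean(.003,.06);print(p-s['eef_pos'],R.from_matrix(np.array(s['eef_rot']).T@M).as_rotvec(degrees=True))
p=camera_params('wrist');im=get_image('wrist')[:,:,::-1];cv2.imwrite('pics/w4.png',im)
p,M=lean(.003,.004);plan(p,M,5,.04)
```

```text
5.95 [ 0.675  0.633 -0.593  1.602 -0.211  1.295  0.559] [ 0.53639045 -0.0260437   0.14201762] 0.6432568671349749 [ 1.03379006  0.29009891 -1.55078763]
[0.00027768 0.00283079 0.00201022] [-0.175322    0.16263068 -0.17740839]
[0.04, 0.008, -0.005, 0.0009, -0.1, -0.0, -0.2, 0.04, 0.0081, -0.0049, 0.0009, -0.1, -0.0, -0.2, 0.04, 0.0081, -0.0049, 0.0009, -0.1, -0.0, -0.2, 0.04, 0.0081, -0.0049, 0.0008, -0.1, -0.0, -0.2, 0.04, 0.008, -0.0048, 0.0009, -0.1, -0.0, -0.2]
step mm 9.5 deg 0.22 resid [0.     0.     0.0001] rot [-0.15 -0.12  0.09]
```

View pics/w4.png

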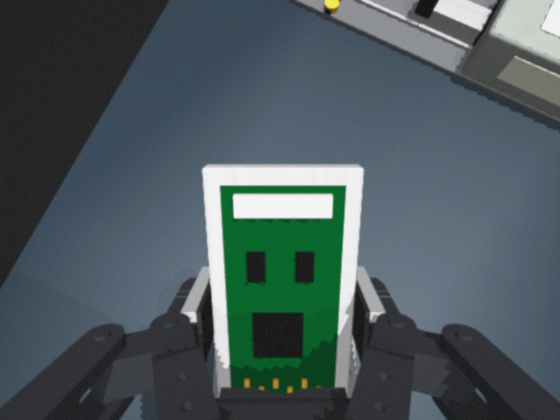

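>>> {"api": "carry_out", "payload": {
  "steps": [0.04, 0.0105, -0.005, 0.001, 0, 0, 0, 0.04, 0.0105, -0.005, 0.001, 0, 0, 0, 0.04, 0.0105, -0.005, 0.001, 0, 0, 0, 0.04, 0.005, -0.004, 0.001, 0, 0, 0, 0.04, 0, 0, 0, 0, 0, 0]
}}

```text
time: 6.5
eef_pos: [0.5379, -0.0167, 0.1018]
eef_rot: [[-0.195, -0.28, 0.94], [0.538, 0.771, 0.341], [-0.82, 0.573, 0.0]]
ft_force: [-1.4, -0.4, -0.9]
finger_gap: 0.646
```

Run:
```python
from h import *
s=state();print(s['time'],s['joint_positions'].round(3),s['eef_pos'],s['finger_gap'],s['ft_force'])
p,M=lean(.003,.004);print(p-s['eef_pos'],R.from_matrix(np.array(s['eef_rot']).T@M).as_rotvec(degrees=True))
im=get_image('scene')[:,:,::-1];cv2.imwrite('pics/s1.png',cv2.resize(im[150:280,180:350],None,fx=4,fy=4,interpolation=cv2.INTER_CUBIC))
plan(p,M,5,.04)
```

```text
6.5 [ 0.651  0.685 -0.583  1.625 -0.191  1.221  0.567] [ 0.53790006 -0.01671968  0.10175233] 0.6460854450200232 [-1.35626836 -0.40435738 -0.85773363]
[-0.00123193 -0.00649324 -0.01372449] [ 0.05248389 -0.02981375  0.07503625]
[0.04, 0.0017, -0.0025, -0.0007, 0.0, 0.0, 0.0, 0.04, 0.0017, -0.0025, -0.0007, 0.0, 0.0, 0.0, 0.04, 0.0017, -0.0025, -0.0007, 0.0, 0.0, 0.0, 0.04, 0.0017, -0.0025, -0.0007, 0.0, 0.0, 0.0, 0.04, 0.0017, -0.0025, -0.0007, 0.0, 0.0, 0.0]
step mm 3.1 deg 0.0 resid [0. 0. 0.] rot [0.04 0.01 0.07]
```

View pics/s1.png

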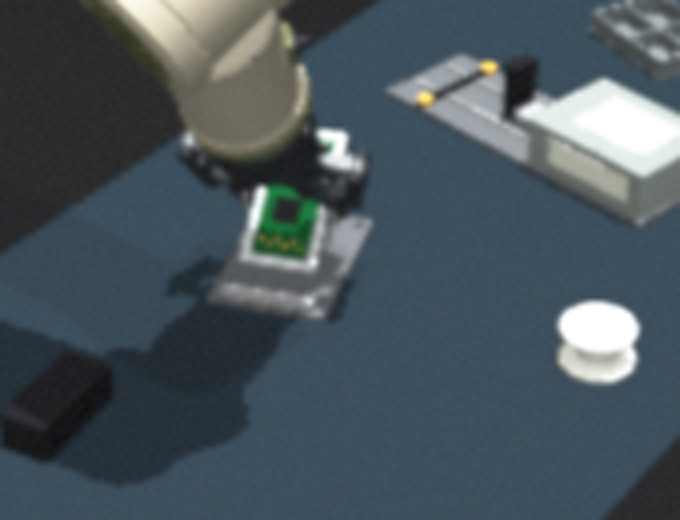

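>>> {"api": "carry_out", "payload": {
  "steps": [0.04, 0.002, -0.003, -0.001, 0, 0, 0, 0.04, 0.002, -0.003, -0.001, 0, 0, 0, 0.04, 0.002, -0.003, -0.001, 0, 0, 0, 0.04, 0.002, -0.003, 0, 0, 0, 0, 0.04, 0, 0, 0, 0, 0, 0]
}}

```text
time: 7.05
eef_pos: [0.5368, -0.0237, 0.0876]
eef_rot: [[-0.195, -0.278, 0.941], [0.54, 0.77, 0.339], [-0.819, 0.574, -0.001]]
ft_force: [-0.4, 0.0, -1.0]
finger_gap: 0.647
```

Run:
```python
from h import *
s=state();print(s['time'],s['eef_pos'],s['ft_force'])
p,M=lean(.003,.004);d=s['eef_pos']-p;print('rest x',d@XR,'y',d@np.cross([0,0,1],XR),'z',d[2])
```

```text
7.05 [ 0.53678522 -0.02366503  0.08764738] [-0.41540321  0.03747783 -0.96568689]
rest x -0.0004649694994422311 y 4.379316774015048e-05 z -0.00038045970681943597
```

>>> {"api": "carry_out", "payload": {
  "steps": [0.04, 0.0008, -0.0006, 0, 0, 0, 0, 0.04, 0.0008, -0.0006, 0, 0, 0, 0, 0.04, 0, 0, 0, 0, 0, 0, 0.04, 0, 0, 0, 0, 0, 0, 0.04, 0, 0, 0, 0, 0, 0]
}}

```text
time: 7.55
eef_pos: [0.5371, -0.0233, 0.0864]
eef_rot: [[-0.195, -0.279, 0.94], [0.539, 0.77, 0.34], [-0.819, 0.574, 0.0]]
ft_force: [0.4, 0.3, -0.3]
finger_gap: 0.649
```

>>> {"api": "carry_out", "payload": {
  "steps": [0.04, 0.0008, -0.0006, 0, 0, 0, 0, 0.04, 0.0008, -0.0006, 0, 0, 0, 0, 0.04, 0, 0, 0, 0, 0, 0, 0.04, 0, 0, 0, 0, 0, 0, 0.04, 0, 0, 0, 0, 0, 0]
}}

```text
time: 8.05
eef_pos: [0.5372, -0.0234, 0.0845]
eef_rot: [[-0.195, -0.279, 0.94], [0.539, 0.77, 0.34], [-0.819, 0.574, 0.0]]
ft_force: [-0.4, -1.4, 1.2]
finger_gap: 0.645
```

>>> {"api": "carry_out", "payload": {
  "steps": [0.065, 0, 0, 0, 0, 0, 0, 0.08, 0, 0, 0, 0, 0, 0, 0.08, 0, 0, 0, 0, 0, 0, 0.08, 0, 0, 0, 0, 0, 0, 0.08, 0, 0, 0, 0, 0, 0]
}}

```text
time: 8.55
eef_pos: [0.537, -0.0233, 0.0842]
eef_rot: [[-0.195, -0.278, 0.94], [0.54, 0.77, 0.34], [-0.819, 0.574, -0.0]]
ft_force: [0.2, -0.6, 0.0]
finger_gap: 0.937
```

Run:
```python
from h import *
s=state();print(s['time'],s['eef_pos'],s['ft_force'],s['finger_gap'])
im=get_image('wrist')[:,:,::-1];cv2.imwrite('pics/w5.png',im)
```

```text
8.55 [ 0.53700006 -0.02329665  0.08420366] [ 0.18763766 -0.58385834  0.0123396 ] 0.9368573561540119
```

View pics/w5.png

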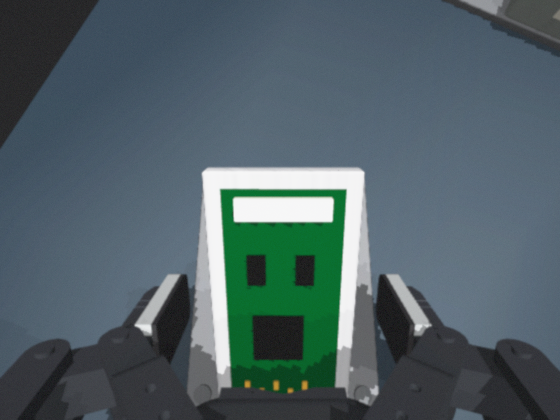

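>>> {"api": "carry_out", "payload": {
  "steps": [0.085, -0.01, 0, 0, 0, 0, 0, 0.085, -0.025, 0, 0, 0, 0, 0, 0.085, -0.03, 0, 0, 0, 0, 0, 0.085, -0.035, 0, 0, 0, 0, 0, 0.085, -0.035, 0, 0, 0, 0, 0]
}}

```text
time: 9.1
eef_pos: [0.5635, -0.0972, 0.1966]
eef_rot: [[-0.195, -0.279, 0.94], [0.539, 0.77, 0.34], [-0.819, 0.573, 0.0]]
ft_force: [1.0, -0.5, -0.7]
finger_gap: 0.994
```

Run:
```python
from h import *
s=state();print(s['time'],s['eef_pos'],s['ft_force'],s['finger_gap'])
p=camera_params('wrist');im=get_image('wrist')[:,:,::-1].copy()
M=frame(19.9,35);bx=M[:,1];bz=-M[:,0];by=M[:,2]
for dx,col in ((0,(0,0,255)),):
  c=O+XR*dx+np.array([0,0,.0375])+bz*.008
  q=[c+a*bx*.055+b*by*.028 for a,b in((1,1),(1,-1),(-1,-1),(-1,1))]
  cv2.polylines(im,[proj(p,np.array(q)).round().astype(int)],True,col,1)
cv2.imwrite('pics/w6.png',im)
im=get_image('scene')[:,:,::-1];cv2.imwrite('pics/s2.png',cv2.resize(im[150:280,180:350],None,fx=4,fy=4,interpolation=cv2.INTER_CUBIC))
```

```text
9.1 [ 0.56348786 -0.09724477  0.1966282 ] [ 1.01467124 -0.51478274 -0.74159598] 0.9940524951788691
```

View pics/w6.png

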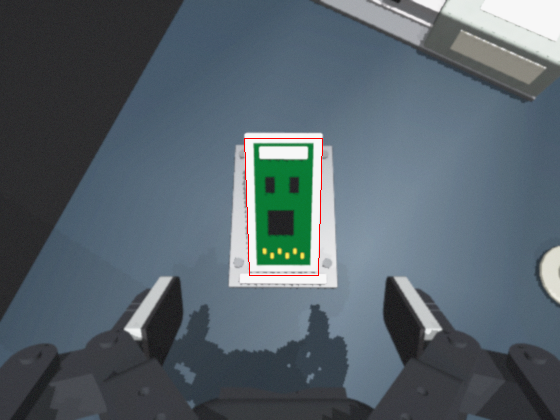

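View pics/s2.png

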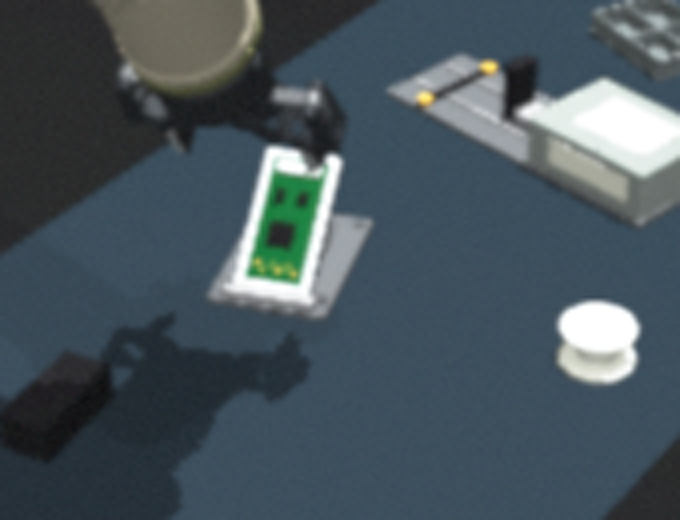

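Run:
```python
from h import *
plan(np.array([.53,.265,.24]),frame(79.6),15,.085)
```

```text
[0.085, 0.0113, 0.021, 0.0059, -3.9, 1.2, -2.1, 0.085, 0.0104, 0.021, 0.0076, -3.9, 1.2, -2.1, 0.085, 0.0094, 0.0208, 0.0092, -3.9, 1.2, -2.1, 0.085, 0.0085, 0.0204, 0.0108, -3.9, 1.2, -2.1, 0.085, 0.0075, 0.0199, 0.0124, -3.9, 1.2, -2.1]
[0.085, 0.0065, 0.0193, 0.0138, -3.9, 1.2, -2.1, 0.085, 0.0055, 0.0185, 0.0152, -3.9, 1.2, -2.1, 0.085, 0.0045, 0.0176, 0.0166, -3.9, 1.2, -2.1, 0.085, 0.0035, 0.0166, 0.0178, -3.9, 1.2, -2.1, 0.085, 0.0025, 0.0154, 0.019, -3.9, 1.2, -2.1]
[0.085, 0.0016, 0.0142, 0.02, -3.9, 1.2, -2.1, 0.085, 0.0006, 0.0128, 0.021, -3.9, 1.2, -2.1, 0.085, -0.0002, 0.0114, 0.0218, -3.9, 1.2, -2.1, 0.085, -0.0011, 0.0099, 0.0226, -3.9, 1.2, -2.1, 0.085, -0.0019, 0.0082, 0.0231, -3.9, 1.2, -2.1]
step mm 24.6 deg 4.59 resid [ 0.  0. -0.] rot [0.35 0.29 0.5 ]
```

>>> {"api": "carry_out", "payload": {
  "steps": [0.085, 0.011, 0.021, 0.006, -3.9, 1.2, -2.1, 0.085, 0.01, 0.021, 0.008, -3.9, 1.2, -2.1, 0.085, 0.0095, 0.021, 0.009, -3.9, 1.2, -2.1, 0.085, 0.0085, 0.02, 0.011, -3.9, 1.2, -2.1, 0.085, 0.0075, 0.02, 0.0125, -3.9, 1.2, -2.1]
}}

```text
time: 9.7
eef_pos: [0.5513, 0.0262, 0.2095]
eef_rot: [[-0.203, -0.612, 0.764], [0.351, 0.683, 0.641], [-0.914, 0.398, 0.076]]
ft_force: [0.1, -0.1, 0.5]
finger_gap: 0.996
```

>>> {"api": "carry_out", "payload": {
  "steps": [0.085, 0.0065, 0.019, 0.014, -3.9, 1.2, -2.1, 0.085, 0.0055, 0.0185, 0.015, -3.9, 1.2, -2.1, 0.085, 0.0045, 0.0175, 0.0165, -3.9, 1.2, -2.1, 0.085, 0.0035, 0.0165, 0.018, -3.9, 1.2, -2.1, 0.085, 0.0025, 0.0155, 0.019, -3.9, 1.2, -2.1]
}}

```text
time: 10.2
eef_pos: [0.5392, 0.1476, 0.2236]
eef_rot: [[-0.133, -0.86, 0.492], [0.164, 0.471, 0.867], [-0.978, 0.196, 0.078]]
ft_force: [0.1, -0.0, 0.2]
finger_gap: 0.995
```

>>> {"api": "carry_out", "payload": {
  "steps": [0.085, 0.0015, 0.014, 0.02, -3.9, 1.2, -2.1, 0.085, 0.0005, 0.013, 0.021, -3.9, 1.2, -2.1, 0.085, 0, 0.0115, 0.022, -3.9, 1.2, -2.1, 0.085, -0.001, 0.01, 0.0225, -3.9, 1.2, -2.1, 0.085, -0.002, 0.008, 0.023, -3.9, 1.2, -2.1]
}}

```text
time: 10.7
eef_pos: [0.5268, 0.2692, 0.2378]
eef_rot: [[0.004, -0.986, 0.167], [0.006, 0.167, 0.986], [-1.0, -0.003, 0.007]]
ft_force: [-0.1, -0.4, -0.3]
finger_gap: 0.996
```

Run:
```python
from h import *
s=state();print(s['time'],s['joint_positions'].round(2),s['eef_pos'],s['eef_rot'].round(3))
p=camera_params('wrist');im=get_image('wrist')[:,:,::-1].copy();cv2.imwrite('pics/w7.png',im)
for q,z in (('pull_tab',.012),('mark',.006),('lightbox',0)):
  for a in finder.landmark_of('wrist',q)[:2]: print(q,a['p'],a['at'],ray(p,a['at'],z).round(4))
  for a in finder.cut_out('wrist',q)[:1]: np.save('pics/'+q,a['region'])
```

```text
10.7 [ 0.06  0.46 -0.79  1.54  0.33  1.28  0.63] [0.52677028 0.26917689 0.23776121] [[ 0.004 -0.986  0.167]
 [ 0.006  0.167  0.986]
 [-1.    -0.003  0.007]]
pull_tab 0.83 [298.3, 227.3] [[0.5614 0.2787 0.012 ]]
mark 0.77 [300.9, 143.2] [[0.4882 0.2925 0.006 ]]
lightbox 0.71 [295.9, 189.1] [[0.529  0.2821 0.    ]]
lightbox 0.23 [4.8, 235.7] [[0.5277 0.0047 0.    ]]
```

View pics/w7.png

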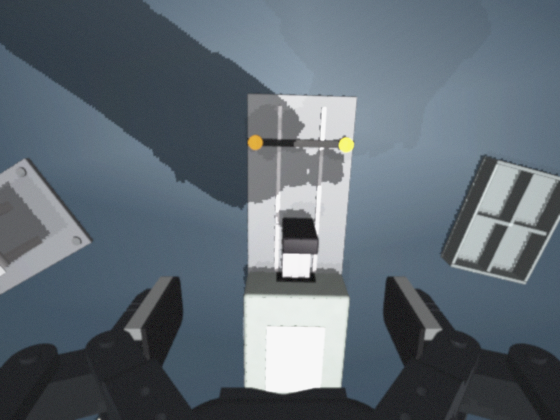

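Run:
```python
from h import *
from scipy.optimize import least_squares
p=camera_params('wrist');im=cv2.imread('pics/w7.png')
obs=[((247,94.5),(-.08,.045,.006)),((356,97.5),(-.08,-.045,.006)),((244.5,296),(.08,.045,.05)),((348.5,296),(.08,-.045,.05))]
def f(v):
    a=v[2];M=np.array([[np.cos(a),-np.sin(a),0],[np.sin(a),np.cos(a),0],[0,0,1]])
    return np.concatenate([(proj(p,np.array([v[0],v[1],0])+M@np.array(X))[0]-uv) for uv,X in obs])
# sign of y: check both
best=None
for sg in (1,-1):
    ob=obs; obs=[(uv,(X[0],X[1]*sg,X[2])) for uv,X in ob]
    r=least_squares(f,[.527,.28,-.17]);print(sg,r.x,np.degrees(r.x[2]),r.cost,r.fun.round(1))
    if best is None or r.cost<best[0]: best=(r.cost,r.x)
    obs=ob
v=best[1];c,s=np.cos(v[2]),np.sin(v[2]);M=np.array([[c,-s,0],[s,c,0],[0,0,1]]);o=np.array([v[0],v[1],0]);np.save('lb.npy',v)
loc=lambda uv,z:((ray(p,uv,z)-o)@M).round(4)
print('screws',loc([(255.5,143),(346.5,145)],.012)); print('mark bar',loc([(298,144)],.010))
print('tab top',loc([(283,235),(318,235),(283,252),(318,252)],.062))
print('tab front-bottom',loc([(284,218.5),(315,218.5)],.012))
big=cv2.resize(im[80:320,230:370],None,fx=2.5*1.7,fy=2.5,interpolation=cv2.INTER_CUBIC)
cv2.imwrite('pics/w7z.png',cv2.resize(im[200:300,230:370],None,fx=5.5,fy=5.5,interpolation=cv2.INTER_CUBIC))
```

```text
1 [ 0.53412672  0.28066212 -0.21874369] -12.533090316545326 23022.409533313414 [ 111.4   10.  -106.5    1.7  103.7    6.5 -106.7    2.6]
-1 [ 0.52966589  0.28096725 -0.19628532] -11.246320389615466 3.224152245614493 [-0.5  0.2  0.1 -0.1 -1.3 -0.9  1.7  0.9]
screws [[-0.0418 -0.0373  0.012 ]
 [-0.0419  0.039   0.012 ]]
mark bar [[-0.0415 -0.0016  0.01  ]]
tab top [[ 0.0204 -0.0132  0.062 ]
 [ 0.0199  0.0133  0.062 ]
 [ 0.0344 -0.0128  0.062 ]
 [ 0.0339  0.0141  0.062 ]]
tab front-bottom [[ 0.0244 -0.0117  0.012 ]
 [ 0.0238  0.016   0.012 ]]
```

View pics/w7z.png

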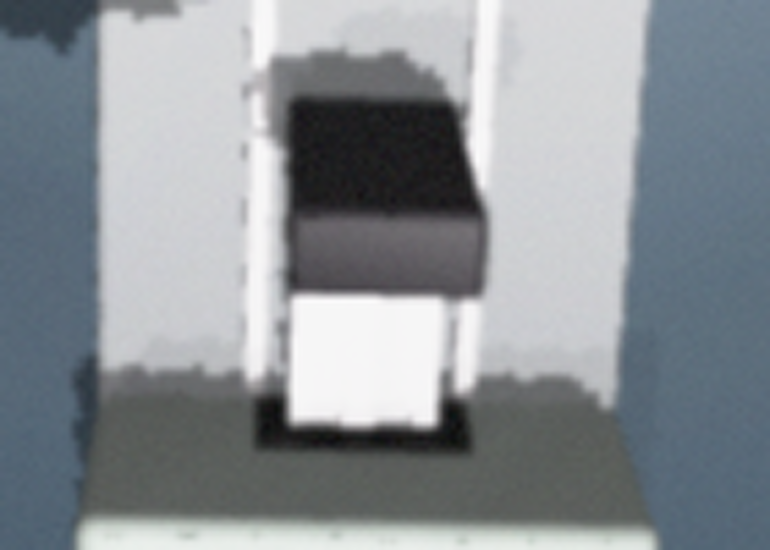

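Run:
```python
from h import *
q=np.array([.5588,.2752,.16]);plan(q,frame(78.75),5,.085)
```

```text
[0.085, 0.0155, -0.0058, 0.0027, 0.3, 0.1, 0.0, 0.085, 0.0155, -0.0058, 0.0027, 0.3, 0.1, 0.0, 0.085, 0.0154, -0.0058, 0.0028, 0.3, 0.1, 0.0, 0.085, 0.0154, -0.0057, 0.0028, 0.3, 0.1, 0.0, 0.085, 0.0155, -0.0057, 0.0029, 0.3, 0.1, 0.0]
step mm 16.8 deg 0.32 resid [-0. -0. -0.] rot [-0.2  -0.12  0.04]
```

>>> {"api": "carry_out", "payload": {
  "steps": [0.085, 0.016, -0.007, 0.003, 0.3, 0.1, 0, 0.085, 0.016, -0.007, 0.003, 0.3, 0.1, 0, 0.085, 0.0155, -0.007, 0.003, 0.3, 0.1, 0, 0.085, 0.0155, -0.006, 0.003, 0.3, 0.1, 0, 0.085, 0.0145, -0.002, 0.002, 0.2, 0.1, 0]
}}

```text
time: 11.55
eef_pos: [0.559, 0.2768, 0.1578]
eef_rot: [[-0.001, -0.981, 0.195], [-0.002, 0.195, 0.981], [-1.0, 0.0, -0.002]]
ft_force: [-0.0, 0.4, 0.4]
finger_gap: 0.997
```

Run:
```python
from h import *
s=state();print(s['time'],s['eef_pos'])
p=camera_params('wrist');im=get_image('wrist')[:,:,::-1].copy();cv2.imwrite('pics/w8.png',im)
plan(np.array([.5588,.2752,.103]),frame(78.75),5,.085)
```

```text
11.55 [0.55895556 0.27680615 0.15783045]
[0.085, 0.0105, -0.0003, -0.0002, 0.0, -0.0, -0.0, 0.085, 0.0105, -0.0003, -0.0002, 0.0, -0.0, -0.0, 0.085, 0.0105, -0.0002, -0.0002, 0.0, -0.0, -0.0, 0.085, 0.0105, -0.0003, -0.0002, 0.0, -0.0, -0.0, 0.085, 0.0105, -0.0002, -0.0002, 0.0, -0.0, -0.0]
step mm 10.5 deg 0.0 resid [-0. -0. -0.] rot [ 0.03 -0.22 -0.17]
```

View pics/w8.png

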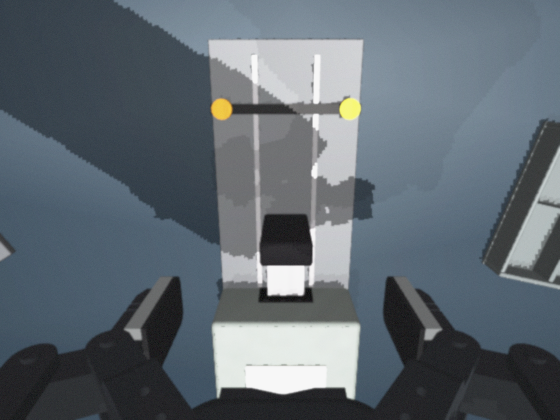

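>>> {"api": "carry_out", "payload": {
  "steps": [0.085, 0.014, -0.0005, -0.0005, 0, 0, 0, 0.085, 0.014, 0, -0.0005, 0, 0, 0, 0.085, 0.014, 0, 0, 0, 0, 0, 0.085, 0.012, 0, 0, 0, 0, 0, 0.085, 0, 0, 0, 0, 0, 0]
}}

```text
time: 12.1
eef_pos: [0.5578, 0.2752, 0.1039]
eef_rot: [[-0.002, -0.981, 0.194], [-0.003, 0.194, 0.981], [-1.0, 0.001, -0.003]]
ft_force: [-0.4, 0.5, -0.6]
finger_gap: 0.996
```

Run:
```python
from h import *
s=state();print(s['time'],s['eef_pos'],s['ft_force'])
p=camera_params('wrist');im=get_image('wrist')[:,:,::-1].copy();cv2.imwrite('pics/w9.png',im)
```

```text
12.1 [0.55782971 0.27516932 0.10393994] [-0.41424175  0.4778815  -0.5729999 ]
```

View pics/w9.png

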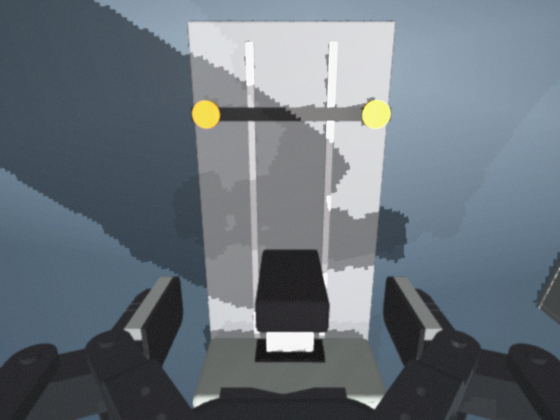

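>>> {"api": "carry_out", "payload": {
  "steps": [0.085, 0, 0, 0.002, 0, 0, 0, 0.085, 0, 0, 0.0015, 0, 0, 0, 0.015, 0, 0, 0, 0, 0, 0, 0.015, 0, 0, 0, 0, 0, 0, 0.015, 0, 0, 0, 0, 0, 0],
  "newtons": 80
}}

```text
time: 12.65
eef_pos: [0.5595, 0.2794, 0.1064]
eef_rot: [[0.001, -0.981, 0.194], [-0.001, 0.194, 0.981], [-1.0, -0.001, -0.001]]
ft_force: [0.1, -0.4, -0.0]
finger_gap: 0.51
```

>>> {"api": "carry_out", "payload": {
  "steps": [0.015, 0, 0, 0, 0, 0, 0, 0.015, 0, 0, 0, 0, 0, 0, 0.015, 0, 0, 0, 0, 0, 0, 0.015, 0, 0, 0, 0, 0, 0, 0.015, 0, 0, 0, 0, 0, 0]
}}

```text
time: 13.15
eef_pos: [0.5594, 0.2785, 0.1066]
eef_rot: [[0.0, -0.981, 0.195], [-0.003, 0.195, 0.981], [-1.0, -0.001, -0.003]]
ft_force: [-3.3, -3.6, 6.7]
finger_gap: 0.308
```

Run:
```python
from h import *
s=state();print(s['time'],s['eef_pos'],s['ft_force'],s['finger_gap']*85.4)
p=camera_params('wrist');im=get_image('wrist')[:,:,::-1].copy();cv2.imwrite('pics/w10.png',im)
```

```text
13.15 [0.55936196 0.27851069 0.10662598] [-3.31889163 -3.58700362  6.74413011] 26.335521763858534
```

View pics/w10.png

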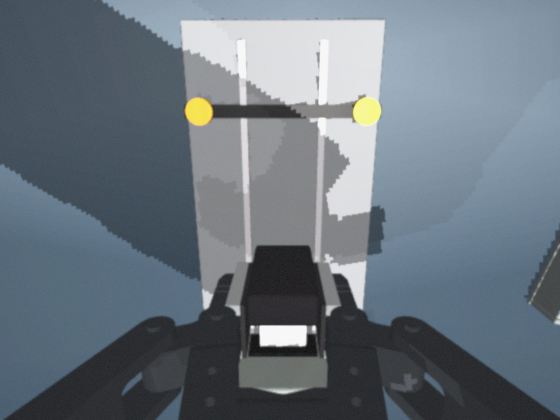

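>>> {"api": "carry_out", "payload": {
  "steps": [0.015, 0, 0.004, 0, 0, 0, 0, 0.015, 0, 0.012, 0, 0, 0, 0, 0.015, 0, 0.015, 0, 0, 0, 0, 0.015, 0, 0.015, 0, 0, 0, 0, 0.015, 0, 0.012, 0, 0, 0, 0],
  "newtons": 100
}}

```text
time: 13.7
eef_pos: [0.5041, 0.2893, 0.1067]
eef_rot: [[0.005, -0.981, 0.196], [-0.002, 0.196, 0.981], [-1.0, -0.005, -0.001]]
ft_force: [8.3, -2.6, -0.2]
finger_gap: 0.307
```

Run:
```python
from h import *
s=state();print(s['time'],s['eef_pos'],s['ft_force'],s['finger_gap']*85.4)
v=np.load('lb.npy');ex=np.array([np.cos(v[2]),np.sin(v[2])]);print('lb x of tcp',(s['eef_pos'][:2]-v[:2])@ex, 'start',(np.array([.55936,.27851])-v[:2])@ex)
p=camera_params('wrist');im=get_image('wrist')[:,:,::-1].copy();cv2.imwrite('pics/w11.png',im)
for n in ('scene','top'):
  im=get_image(n)[:,:,::-1].copy();cv2.imwrite('pics/%s11.png'%n,im)
```

```text
13.7 [0.50411986 0.28927265 0.10671781] [ 8.33506774 -2.5575503  -0.15822451] 26.190677981945928
lb x of tcp -0.02667527113678909 start 0.02960315012462386
```

View pics/w11.png

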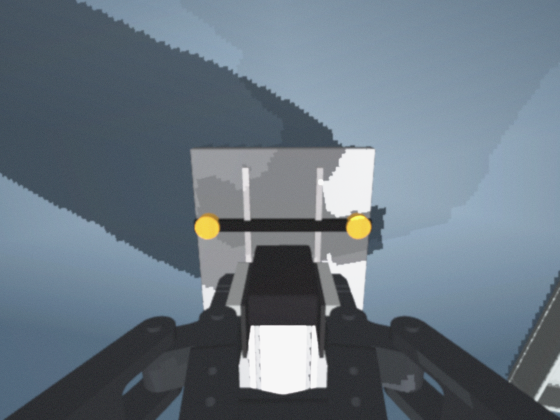

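View pics/scene11.png

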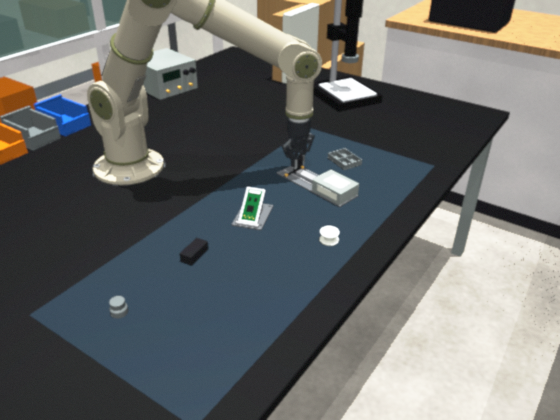

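```bash
cat > m.py <<'E'
from h import *
import sys
def measure(f):
    s=state();p=camera_params('wrist');im=cv2.imread(f).astype(float).mean(2)
    col=im[215:262,275:312].mean(1); print('rows215:',col.round(0).astype(int).tolist())
E
python3 - <<'E'
from m import *
measure('pics/w11.png')
p=camera_params('wrist');im=cv2.imread('pics/w11.png')
cv2.imwrite('pics/w11z.png',cv2.resize(im[205:340,190:380],None,fx=4,fy=4,interpolation=cv2.INTER_CUBIC))
s=state();v=np.load('lb.npy');ex=np.array([np.cos(v[2]),np.sin(v[2]),0]);o=np.array([v[0],v[1],0])
for r,z in((219,.010),(225,.010),(231,.010),(245,.012),(246.5,.012),(296,.062),(323,.062)):
    print(r,((ray(p,(283,r),z)[0]-o)@ex).round(4), 'rel tcp',((ray(p,(283,r),z)[0]-s['eef_pos'])@ex).round(4))
print(((ray(p,[(207,227),(358.5,227)],.012)-o)@ex).round(4))
E
```

```text
rows215: [134, 134, 124, 87, 48, 32, 34, 36, 36, 37, 37, 36, 37, 36, 36, 39, 71, 116, 132, 134, 134, 134, 134, 134, 134, 134, 134, 134, 130, 114, 78, 51, 44, 42, 42, 42, 41, 41, 40, 40, 39, 40, 39, 39, 39, 38, 39]
219 -0.0468 rel tcp -0.02
225 -0.0436 rel tcp -0.0168
231 -0.0403 rel tcp -0.0135
245 -0.0334 rel tcp -0.0066
246.5 -0.0325 rel tcp -0.0058
296 -0.0342 rel tcp -0.0074
323 -0.0222 rel tcp 0.0045
[-0.0432 -0.0433]
```

View pics/w11z.png

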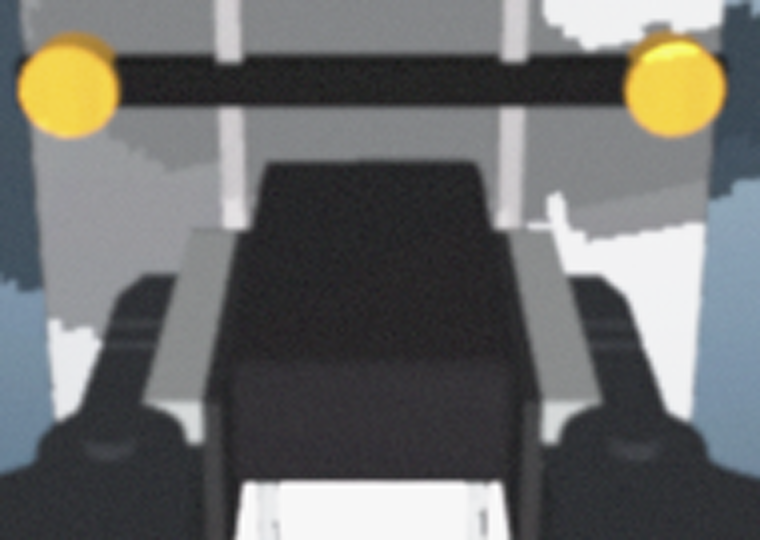

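>>> {"api": "carry_out", "payload": {
  "steps": [0.015, 0, 0.006, 0, 0, 0, 0, 0.015, 0, 0.006, 0, 0, 0, 0, 0.015, 0, 0.005, 0, 0, 0, 0, 0.015, 0, 0, 0, 0, 0, 0, 0.015, 0, 0, 0, 0, 0, 0]
}}

```text
time: 14.35
eef_pos: [0.4883, 0.2924, 0.1067]
eef_rot: [[0.005, -0.981, 0.196], [-0.002, 0.196, 0.981], [-1.0, -0.005, -0.001]]
ft_force: [9.3, -4.2, 0.4]
finger_gap: 0.312
```

Run:
```python
from h import *
s=state();p=camera_params('wrist');im=get_image('wrist')[:,:,::-1].copy();cv2.imwrite('pics/w12.png',im)
v=np.load('lb.npy');ex=np.array([np.cos(v[2]),np.sin(v[2]),0]);o=np.array([v[0],v[1],0])
print(s['time'],s['eef_pos'],'tcp lbx',(s['eef_pos']-o)@ex,s['ft_force'],s['finger_gap'])
cv2.imwrite('pics/w12z.png',cv2.resize(im[205:340,170:400],None,fx=3.4,fy=3.4,interpolation=cv2.INTER_CUBIC))
im=get_image('top')[:,:,::-1];cv2.imwrite('pics/t12z.png',cv2.resize(im[160:290,150:330],None,fx=4.4,fy=4.4,interpolation=cv2.INTER_CUBIC))
```

```text
14.35 [0.48831693 0.29239326 0.10673266] tcp lbx -0.04278335516847339 [ 9.3497656  -4.24550775  0.4350369 ] 0.31169652229645506
```

View pics/w12z.png

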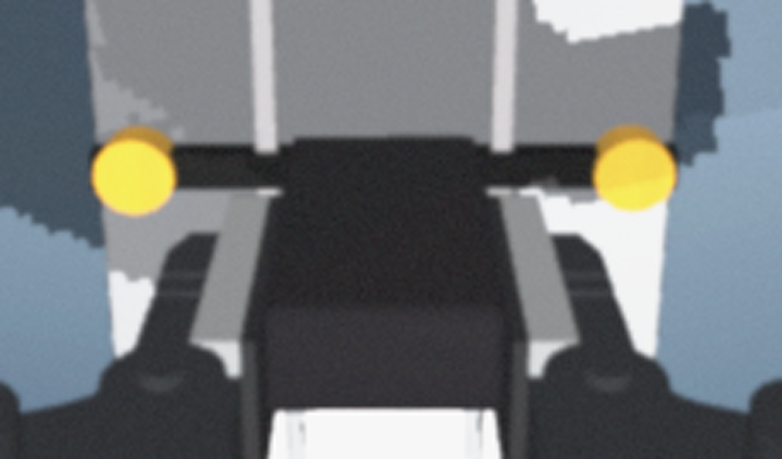

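View pics/t12z.png

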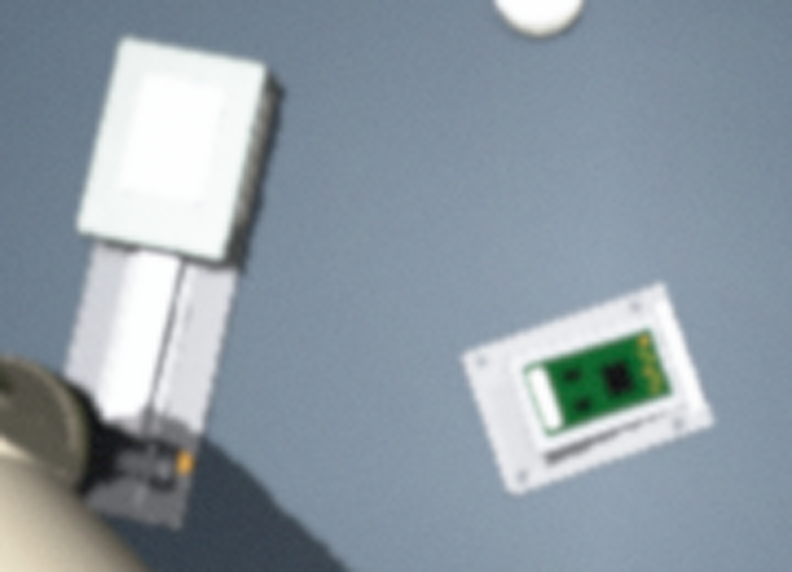

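Run:
```python
from h import *
s=state();p=camera_params('wrist');v=np.load('lb.npy');ex=np.array([np.cos(v[2]),np.sin(v[2]),0]);o=np.array([v[0],v[1],0])
im=cv2.imread('pics/w12.png').astype(float).mean(2);print(im[238:268,[228,318]].T.round(0)); print(im[238:255,270:300].mean(1).round(0))
g=lambda r,z:((ray(p,(283,r),z)[0]-s['eef_pos'])@ex).round(4)
print('mark front low',g(247.6,.006),'mark back top',g(260.3,.010),'screw',g(256.8,.012),'tab front bottom',g(245.2,.012))
```

```text
[[136. 137. 138. 138. 136. 136. 137. 136. 128.  87.  38.  32.  39.  44.
   46.  46.  41.  45.  45.  46.  46.  52.  93. 140. 157. 159. 160. 157.
  159. 158.]
 [216. 214. 214. 214. 215. 213. 214. 214. 214. 213. 198. 137.  72.  39.
   39.  39.  38.  38.  40.  39.  40.  68. 134. 176. 156. 142. 136. 132.
  131. 129.]]
[138. 137. 137. 138. 137. 135. 119.  80.  48.  41.  41.  40.  40.  40.
  40.  40.  40.]
mark front low -0.0024 mark back top 0.0031 screw 0.0001 tab front bottom -0.0064
```

Run:
```python
from station import *
print(job_done()); s=state(); print(s['time'],s['eef_pos'],s['ft_force'],s['finger_gap'])
```

```text
the job is handed in; nothing more can be done
None
the job is handed in; nothing more can be done
```

The board is leaning on the tilt rest, released. The gripper is holding the shutter tab over the index bar. I handed the job in at about 14.4 s; it reported no verdict.

- **Board:** I gripped it across its 56 mm, tilted it 35° and lowered it until it touched the rest. It slid a little toward the toe strip when I let go. The last wrist view showed it square, centred across the rest and about 3 mm along from the ideal seat (12 mm allowed). It was released before the shutter moved, and a top view after the pull showed it still leaning in place.
- **Shutter:** I gripped the tab across its 28 mm and pulled it about 72 mm, with the grip set to 100 N. The last wrist picture put the tab about 0.3 mm from the centre of the index bar (4 mm allowed). The wrist read about 10 N, roughly what the spring should give.
- **Bystanders:** I kept clear of the tray, loupe and spool. They looked unmoved in the pictures, but I did not measure their final positions.
- **Disagreement:** The top camera placed the board and the rest about 4 mm farther to the robot's left than the wrist camera did. I used the wrist camera, whose outlines matched the known sizes.

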